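# Run the locked chisel carriage home to its stop

### The arm

A 6-joint arm with a two-finger parallel gripper is mounted at the origin on the work surface. World frame = base frame: x ahead of the robot, y to its left, z up, the work surface at z = 0. Lengths are in m, angles in rad, forces in N, time in s.
With the tool pointing down it reaches from about 0.35 to 0.775 m from the base axis. Payload 7.3 kg.
Tool frame: the origin (TCP) lies at the very end of the fingers, on their centre line; the grasp point (between the pads) lies 19 mm behind it (pinch_z is the distance from the TCP to the grasp point, in m); z points along the fingers, y is the line along which they close (so a half turn about z gives the same grasp; the last joint's range is limited). The gripper opens to 92 mm and grips with 3 to 60 N. Pads are 19 mm wide; open, the fingers measure 130 mm over their backs; the gripper's body (75 mm by 190 mm) begins 47 mm behind the grasp point.
Start: joints at [1.061, 0.342, 1.524, -0, 1.275, -0.146], TCP at [0.187, 0.491, 0.227] pointing down, gripper open.
Joint ranges: [-2.53, 2.53], [-0.77, 2.02], [0.04, 2.7], [-1, 4.14], [0.28, 2.66], [-3.11, 3.11]. Speed limits (rad/s): [2.57, 2.57, 3.14, 3.14, 3.14, 3.14].

### API

Orientations are given as [roll, pitch, yaw] about the fixed x, y, z axes, in that order (R = Rz(yaw) Ry(pitch) Rx(roll)).
In Python, from cell import * gives the robot as it stands.
- The arm moves only by the tool arm_command, never from a script. Its arguments are lists of equal length, an entry for each row: "fingers": the gripper command: -1 is fully open, 1 is shut, values between are in proportion; "travel": the shift along the tool's x, y, z in m, a list of three; "dr": the turn, a rotation vector about the tool's x, y, z in degrees, a list of three. In form: {"fingers": [fingers, ...], "travel": [[x, y, z], ...], "dr": [[wx, wy, wz], ...]}. A call has 1 to 8 rows; each row is the pose to reach, as a shift and turn from the pose commanded when the call began, along the tool's axes at that moment; what a row does not reach only later rows make up. A row lasts 1/12 s, in which the tool goes at most 41.7 mm and 7.16 degrees, less where a joint would pass 70% of its speed; a pose out of reach is approached as far as the arm can. A call with a gripper value outside its range is refused whole. The fingers move at their own pace and stop on an object; "squeeze" is the grip in N (left out, the last holds). Time passes only in rows, so rows that repeat a pose let the fingers close. It gives the time, the measured TCP pose, the force, the opening and the grip force at its end, in the units of the state.
- observe(): the state, without advancing time (a new reading comes with each control period).
- read_camera(name): name is "scene" or "top" or "wrist"; returns a dict with "color" (480x640x3 uint8, blue, green, red), "z_map" (480x640 float32, m along the optical axis (not along the pixel's ray), 0 where there is no reading), "fx", "fy", "cx", "cy" (pixels), "k1" (the pictures are not rectified: a ray, as slopes to the right and down, at radius r is drawn at 1 + k1 r^2 times it, then the intrinsics apply), "R" (3x3) and "t" (3): a world point X has camera coordinates R X + t. Camera axes: x right, y down, z forward; pixel columns grow to the right and rows downward; lengths in m; the calibration is good to about 2 mm. A picture is of the moment at which its call begins.
- hand_in(): hands the job in; it is judged then, once.
The state is a dict: "time": time; "qpos": joint angles; "qvel": joint speeds; "joint_efforts": joint torques, N m; "tool_pos": TCP position; "tool_rot": TCP orientation; "contact_force": force on the tool from outside, world axes, zero at the start; "torque": the same for the moment, N m; "opening": finger opening in m; "grip_force": force on a finger pad.
Only numpy, scipy, OpenCV 4.12 (cv2) and the standard library are available. Lean on these libraries where they do the work, as an engineer would, in place of code of your own. Each camera call takes 0.05 s, during which the arm holds its last target. There are 200 camera calls.

### The job

On the sharpening slide beside the bench grinder, press the black lock button on the carriage fully down with a fingertip and, keeping it down the whole way, push the carriage towards the grinder until it is fully home against its end block. Then let the button spring up so that the carriage is locked there, and move clear. Grasp nothing, and leave the tools and other things on the bench as they are.

Things in the scene. Friction and masses are not known exactly. Their poses are not given: they have to be found in the camera images.
- tool_slide: Fixed sharpening station: steel base plate (90 mm wide, 330 long, 12 thick) with a guide bar along its own y axis; at its +y end an end block, beyond it a bench grinder (215 mm tall). Origin on the bench on the guide's centre line, 110 mm short of the end block's near face; z up. The carriage slides along this body's +y, towards the grinder.
- end_block (a point): Middle of the end block's near face (90 mm wide, top 56 mm above the bench), where the carriage's front stops. The grinder begins 80 mm beyond it (+y of the station) and reaches from 55 mm to the -x side to 305 mm to the +x side of the guide's centre line.
- carriage (a joint): Carriage position along the station's +y, m: 0 furthest from the end block, 0.110 fully home against it (rigid stop). It starts at 0. A toothed rack under the bar locks it (1 mm play; notches every 10 mm, also at the end) unless the lock button is down; unlocked it slides with about 3 N and stays where it is left. Grey casting 96 mm wide, 160 long: low rear deck (top 56 mm up) with the button, tall clamp head ahead.
- lock_key (a joint): Travel of the lock button in m: 0 up (carriage locked), 0.006 fully down, where it meets a rigid stop. It unlocks the carriage in the last 2 mm of its travel. Springs back up when let go; about 4.5 N starts it, 7.5 N holds it fully down.
- key_top (a point): Centre of the top of the lock button, a black ribbed rectangular push button 42 mm wide (station's x), 46 mm long (station's y), on the carriage's rear deck. 68 mm above the bench when up, 62 mm when down; the point moves with it. A finger rubbing sideways on it can drag the unlocked carriage.
- head_face (a point): Centre of the flat upright rear face of the carriage's clamp head, 26 mm ahead (+y) of the button's centre; face 96 mm wide, from 56 to 96 mm above the bench; the head is 104 mm long with a chisel blade out of its front. A finger standing on the button can push against this face.
- wrench: Bystander, not to be disturbed: open-ended wrench lying on the bench.
- screwdriver: Bystander, not to be disturbed: screwdriver lying on the bench.
- socket: Bystander, not to be disturbed: upright steel socket, a tube 32 mm in diameter, 38 mm tall.
- hammer: Bystander, not to be disturbed: hammer lying on the bench.
- spray_can: Bystander, not to be disturbed: standing spray can, 60 mm in diameter, 170 mm tall.
- tape_roll: Bystander, not to be disturbed: roll of grey tape lying flat, 100 mm in diameter, 45 mm high.
- wood_block: Bystander, not to be disturbed: loose block of light wood, 130 x 60 x 35 mm.

How it is judged:
On the way, in this order (a step that is already met when the one before it is completed fails the run):
1. the lock button is pressed down by the fingers while the carriage is still well short of its stop (value of joint lock_key above 0.0042 m and value of joint carriage below 0.07 m and contact force between the fingers and lock_key above 1 N), for 0.05 s.
2. with the button still held down, the carriage reaches its end block (value of joint lock_key above 0.003 m and value of joint carriage above 0.107 m and contact force between the fingers and lock_key above 1 N), for 0.1 s.
At the end, for the whole second after the job is handed in: The carriage stands within 3 mm of its end stop, at rest, and the lock button is up (within 1.5 mm), so that it is locked there (value of joint carriage above 0.107 m and value of joint lock_key below 0.0015 m and not (velocity of joint carriage above 0.005 m/s or velocity of joint carriage below -0.005 m/s)); the robot touches nothing.
It fails at once if the button was up with the carriage between its start (8 mm or more from it) and its end stop (6 mm or more short) (value of joint lock_key below 0.0015 m and value of joint carriage below 0.104 m and distance of head_face from where it was at the start of the episode above 0.008 m).
It fails at once if a bystander was moved by more than 20 mm (distance of any of wrench, screwdriver, socket, hammer, spray_can, tape_roll, wood_block from where it was at the start of the episode above 0.02 m).
It fails at once if a bystander was lifted (height (world z) of any of wrench, screwdriver, socket, hammer, spray_can, tape_roll, wood_block above 0.04 m).
It also fails if it takes over 38 s, if anything falls off the work surface, if the arm or the gripper's body presses on something with over 40 N, if the wrist force passes 120 N, or if a joint passes its speed limit or range.

## Working session

There is one attempt and no reset: what is moved stays moved. The work goes in short steps, Python scripts to look and compute and a tool call to move; the robot and the scene stay as the last step left them, time stands still between calls to the robot, and variables do not carry over. Pictures are saved under pics/ and viewed, at most 10 in all, crops included, and the job is handed in when it is done.

Besides the shell and the picture viewer there is one more tool, called after ">>>" as name(argument=value, ...) on one line, values as JSON. arm_command: Moves the arm, as the interface text tells. Its arguments: {"type":"object","properties":{"fingers":{"type":"array","items":{"type":"number"}},"travel":{"type":"array","items":{"type":"array","items":{"type":"number"}}},"dr":{"type":"array","items":{"type":"array","items":{"type":"number"}}},"squeeze":{"type":"number"}},"required":["fingers","travel","dr"]}

```bash
mkdir -p pics; ls
python3 - <<'E'
from cell import *
import cv2,numpy as np
for n in ("top","scene"):
    c=read_camera(n); cv2.imwrite(f"pics/{n}1.png",c["color"]); np.savez(f"{n}1.npz",**c)
    print(n,c["fx"],c["k1"],c["t"],c["R"])
s=observe();print(s)
E
```

```text
pics
top 589.6380822044224 -0.07354461544782874 [-0.08459507  0.60431563  1.32918078] [[-0.07967051 -0.99681332  0.00397798]
 [-0.97528342  0.07712341 -0.20706092]
 [ 0.20609428 -0.02037631 -0.97831996]]
scene 481.0085269261176 -0.09577908050737417 [ 0.42955649 -0.14648489  1.38505287] [[-0.58000644  0.81447299 -0.01504232]
 [ 0.43728058  0.29571251 -0.84931726]
 [-0.68729777 -0.4991872  -0.52766838]]
{'time': 0.1, 'qpos': array([ 1.06100966e+00,  3.42655918e-01,  1.52489526e+00,  9.33071488e-06,
        1.27539651e+00, -1.46020921e-01]), 'qvel': array([-9.48143853e-05, -2.33250819e-03, -2.58690699e-03, -6.85588543e-04,
       -8.20764828e-05,  1.53989881e-03]), 'joint_efforts': array([ 1.36507129e-03, -4.32002699e+01, -2.44693851e+01,  7.19034160e-02,
        5.25773806e-02, -6.02084015e-05]), 'tool_pos': array([0.18660727, 0.49034246, 0.22612212]), 'tool_rot': array([-3.14025334e+00, -2.05988837e-04,  2.77782404e+00]), 'contact_force': array([0.61385146, 0.06622663, 0.02565611]), 'torque': array([ 0.02662772, -0.02274603,  0.04379865]), 'grip_force': 0.0, 'opening': 0.09221222388062077}
```

View pics/top1.png

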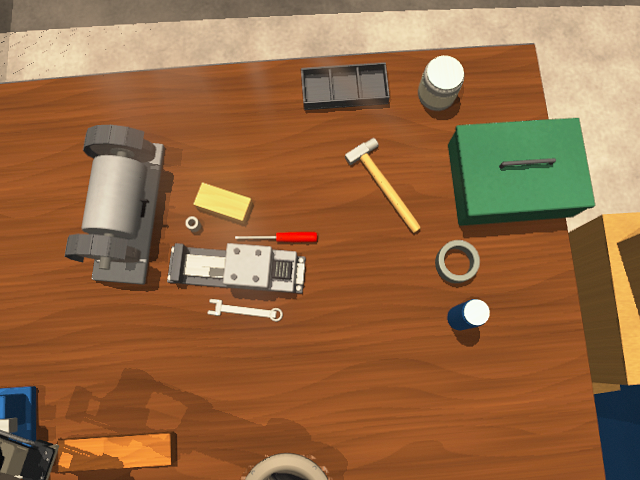

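View pics/scene1.png

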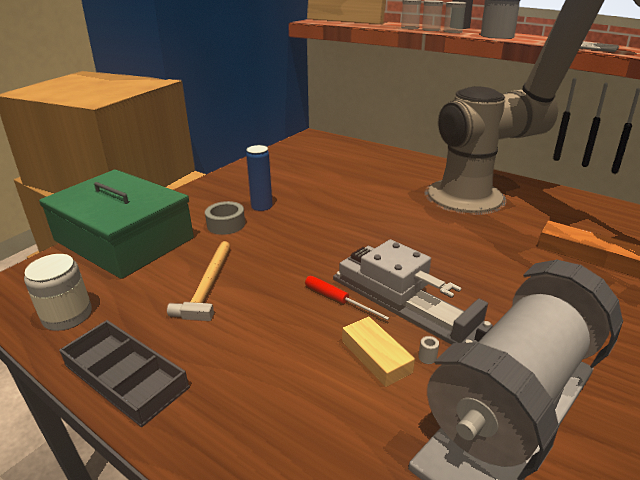

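The top view shows the button at about (283,270), the head at (248,265), the end block at (177,263), and the screwdriver and wrench lying alongside.

```bash
cat > h.py <<'E'
import cv2,numpy as np
def world(c):
    v,u=np.mgrid[0:480,0:640]; K=np.array([[c["fx"],0,c["cx"]],[0,c["fy"],c["cy"]],[0,0,1.]],float)
    p=cv2.undistortPoints(np.stack([u,v],-1).reshape(-1,1,2).astype(float),K,np.array([float(c["k1"]),0,0,0])).reshape(480,640,2)
    z=c["z_map"][...,None]; P=np.concatenate([p*z,z],-1)
    return (P-c["t"])@c["R"]   # R^T (P-t)
E
python3 - <<'E'
from h import *
c=dict(np.load("top1.npz")); W=world(c); Z=W[...,2]
def rect(m,n):
    P=W[m]; (x,y),(w,h),a=cv2.minAreaRect(P[:,:2].astype(np.float32)); print(n,m.sum(),"c",x,y,"size",w,h,"ang",a,"z",np.median(P[:,2]), "mean",P[:,:2].mean(0))
v,u=np.mgrid[0:480,0:640]
R=lambda a,b,d,e:(u>=a)&(u<=b)&(v>=d)&(v<=e)
rect(R(218,275,235,300)&(Z>.086)&(Z<.106),"head")
g=c["color"].max(-1)
rect(R(270,293,257,284)&(Z>.060)&(Z<.076),"button z")
rect(R(270,293,257,284)&(g<90)&(Z>.05)&(Z<.08),"button dark")
rect(R(165,188,238,290)&(Z>.045)&(Z<.066),"endblk")
for n,r in dict(wrench=(205,285,296,324),driver=(232,320,228,243)).items():
    rect(R(*r)&(Z>.006)&(Z<.05)&((g>150)),n)
print(Z[270,274:310:2].round(3));
E
```

```text
head 1882 c 0.5406466126441956 0.05411341041326523 size 0.11789382249116898 0.09746719151735306 ang 80.91497802734375 z 0.09524563242822154 mean [0.53847857 0.04722628]
button z 398 c 0.5248777270317078 -0.029515674337744713 size 0.053708575665950775 0.06092773377895355 ang 87.00827026367188 z 0.06707852304406262 mean [ 0.52615232 -0.02897018]
button dark 254 c 0.5265907049179077 -0.028118565678596497 size 0.051343970000743866 0.05224741995334625 ang 80.4227523803711 z 0.06638614705142656 mean [ 0.52600466 -0.02725559]
endblk 380 c 0.5663772225379944 0.2169157862663269 size 0.02542278915643692 0.09006255865097046 ang 81.61811828613281 z 0.05451938682874602 mean [0.56559463 0.21645525]
wrench 333 c 0.4471329152584076 0.06641669571399689 size 0.17509077489376068 0.040981777012348175 ang 80.0304183959961 z 0.008245278717572945 mean [0.44516982 0.07407032]
driver 480 c 0.622258186340332 -0.018355078995227814 size 0.19875986874103546 0.037826478481292725 ang 86.93115234375 z 0.02132930648179035 mean [ 0.61408636 -0.04954711]
[ 0.072  0.067  0.066  0.065  0.069  0.068  0.071  0.07   0.063  0.054
  0.054  0.03   0.025  0.028  0.033 -0.005  0.006 -0.003]
```

>>> arm_command(fingers=[1,1,1,1,1,1,1,1], travel=[[-0.03,-0.021,0],[-0.06,-0.043,0],[-0.093,-0.066,0],[-0.125,-0.089,0],[-0.157,-0.111,0],[-0.189,-0.133,0],[-0.22,-0.156,0],[-0.25,-0.177,0]], dr=[[0,0,5],[0,0,10],[0,0,15],[0,0,20],[0,0,25],[0,0,30],[0,0,35],[0,0,40]], squeeze=10)

```text
time: 0.77
tool_pos: [0.3579, 0.2344, 0.2266]
tool_rot: [-3.141, 0.0, 2.075]
contact_force: [0.9, 0.2, -0.2]
opening: 0.0431
grip_force: 0.0
```

>>> arm_command(fingers=[1,1,1,1,1,1,1,1], travel=[[-0.038,0.003,0.01],[-0.076,0.006,0.02],[-0.114,0.009,0.03],[-0.152,0.012,0.04],[-0.19,0.015,0.05],[-0.228,0.019,0.06],[-0.266,0.022,0.07],[-0.303,0.025,0.08]], dr=[[0,0,5],[0,0,10],[0,0,15],[0,0,20],[0,0,25],[0,0,30],[0,0,35],[0,0,38.5]])

```text
time: 1.43
tool_pos: [0.5275, -0.018, 0.1459]
tool_rot: [-3.141, -0.0, 1.403]
contact_force: [-0.2, -0.1, 0.4]
opening: 0.0006
grip_force: 0.0
```

>>> arm_command(fingers=[1,1], travel=[[0,0,0],[0,0,0]], dr=[[0,0,0],[0,0,0]])

```text
time: 1.6
tool_pos: [0.5268, -0.0175, 0.1454]
tool_rot: [-3.139, -0.0, 1.405]
contact_force: [-0.2, 0.2, 0.4]
opening: 0.0003
grip_force: 0.0
```

Run:
```python
from cell import *
from h import *
c=read_camera("wrist"); cv2.imwrite("pics/wrist1.png",c["color"])
s=observe();print(s["tool_pos"],s["tool_rot"],s["opening"],s["contact_force"])
W=world(c);Z=W[...,2];g=c["color"].max(-1)
def rect(m,n):
    k=cv2.connectedComponentsWithStats(m.astype(np.uint8)); i=1+k[2][1:,4].argmax(); m=k[1]==i
    P=W[m]; print(n,m.sum(),"px",k[3][i],cv2.minAreaRect(P[:,:2].astype(np.float32)),"z",np.median(P[:,2]))
near=np.hypot(W[...,0]-.526,W[...,1]+.028)<.05
rect(near&(Z>.062)&(Z<.074),"button z"); rect(near&(Z>.055)&(Z<.08)&(g<90),"button dark")
rect((Z>.09)&(Z<.101)&(abs(W[...,1]-.05)<.09),"head")
```

```text
[ 0.52632676 -0.01636688  0.1459483 ] [-3.13942888e+00 -3.94314925e-04  1.40689987e+00] 0.0008999978974453969 [ 0.63658515  0.35975143 -0.10805108]
button z 2357 px [324.22910479 259.09206619] ((0.5263227224349976, -0.029396262019872665), (0.040957991033792496, 0.04212215915322304), 80.64472198486328) z 0.06808464035570151
button dark 2467 px [324.42278071 258.66274828] ((0.5275553464889526, -0.025353506207466125), (0.03277608007192612, 0.05148875713348389), 79.14808654785156) z 0.06785491385070172
head 30420 px [323.9299474  143.79681131] ((0.5387890338897705, 0.04850846901535988), (0.1047089695930481, 0.0966065526008606), 80.57324981689453) z 0.09597086769609739
```

View pics/wrist1.png

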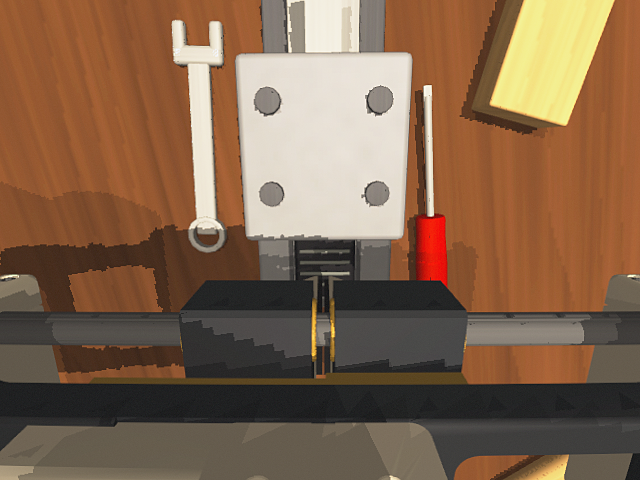

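The wrist view shows the head centred at (324,144) and the button just ahead of the closed fingers at about (325,259). The fingers line up with the axis, and the measured sizes match. I'll go down now.

>>> arm_command(fingers=[1,1,1,1,1,1], travel=[[0,0,0.025],[0,0,0.05],[0,0,0.065],[0,0,0.07],[0,0,0.073],[0,0,0.073]], dr=[[0,0,0],[0,0,0],[0,0,0],[0,0,0],[0,0,0],[0,0,0]])

```text
time: 2.15
tool_pos: [0.5269, -0.0153, 0.0742]
tool_rot: [3.141, -0.0, 1.409]
contact_force: [-0.0, 0.1, -0.2]
opening: 0.0008
grip_force: 0.0
```

>>> arm_command(fingers=[1,1,1,1,1,1], travel=[[0,0,0.002],[0,0,0.004],[0,0,0.006],[0,0,0.008],[0,0,0.01],[0,0,0.01]], dr=[[0,0,0],[0,0,0],[0,0,0],[0,0,0],[0,0,0],[0,0,0]])

```text
time: 2.65
tool_pos: [0.5274, -0.0161, 0.0642]
tool_rot: [3.14, -0.0, 1.408]
contact_force: [-0.2, 0.9, 6.1]
opening: 0.001
grip_force: 3.0
```

>>> arm_command(fingers=[1,1,1,1], travel=[[0,0,0.001],[0,0,0.002],[0,0,0.003],[0,0,0.003]], dr=[[0,0,0],[0,0,0],[0,0,0],[0,0,0]])

```text
time: 2.98
tool_pos: [0.5275, -0.0161, 0.0622]
tool_rot: [3.14, -0.0, 1.408]
contact_force: [-3.0, 1.4, 12.2]
opening: 0.0005
grip_force: 6.2
```

>>> arm_command(fingers=[1,1,1,1,1,1,1,1], travel=[[0,0,0.001],[0.002,0,0.001],[0.005,0,0.001],[0.008,0,0.001],[0.011,0,0.001],[0.014,0,0.001],[0.017,0,0.001],[0.02,0,0.001]], dr=[[0,0,0],[0,0,0],[0,0,0],[0,0,0],[0,0,0],[0,0,0],[0,0,0],[0,0,0]])

```text
time: 3.65
tool_pos: [0.5307, 0.0031, 0.062]
tool_rot: [3.139, 0.001, 1.408]
contact_force: [-5.8, -2.3, 20.5]
opening: 0.0005
grip_force: 10.1
```

Run:
```python
from cell import *
from h import *
c=read_camera("wrist"); W=world(c);Z=W[...,2]
m=(Z>.09)&(Z<.101)&(abs(W[...,1]-.07)<.1)&(abs(W[...,0]-.54)<.07)
k=cv2.connectedComponentsWithStats(m.astype(np.uint8)); i=1+k[2][1:,4].argmax()
P=W[k[1]==i]; print(k[2][i],cv2.minAreaRect(P[:,:2].astype(np.float32)))
s=observe();print(s["tool_pos"],s["contact_force"])
```

```text
[  171     0   303   301 75445] ((0.5419033169746399, 0.06532198190689087), (0.10261748731136322, 0.09683244675397873), 80.9460220336914)
[0.53083715 0.00368546 0.06205909] [-6.22617259 -0.31231921 19.42029957]
```

>>> arm_command(fingers=[1,1,1,1,1,1,1,1], travel=[[0.005,0,0],[0.01,0,0],[0.015,0,0],[0.02,0,0],[0.025,0,0],[0.03,0,0],[0.035,0,0],[0.04,0,0]], dr=[[0,0,0],[0,0,0],[0,0,0],[0,0,0],[0,0,0],[0,0,0],[0,0,0],[0,0,0]])

```text
time: 4.37
tool_pos: [0.5371, 0.0428, 0.062]
tool_rot: [3.14, 0.001, 1.408]
contact_force: [-6.7, -1.6, 20.5]
opening: 0.0005
grip_force: 10.1
```

>>> arm_command(fingers=[1,1,1,1,1,1,1,1], travel=[[0.005,0,0],[0.01,0,0],[0.015,0,0],[0.02,0,0],[0.025,0,0],[0.03,0,0],[0.035,0,0],[0.04,0,0]], dr=[[0,0,0],[0,0,0],[0,0,0],[0,0,0],[0,0,0],[0,0,0],[0,0,0],[0,0,0]])

```text
time: 5.03
tool_pos: [0.5435, 0.0824, 0.0621]
tool_rot: [3.14, 0.0, 1.408]
contact_force: [-7.1, -2.0, 20.0]
opening: 0.0002
grip_force: 10.0
```

>>> arm_command(fingers=[1,1,1,1,1,1,1,1], travel=[[0.002,0,0],[0.004,0,0],[0.006,0,0],[0.008,0,0],[0.01,0,0],[0.012,0,0],[0.014,0,0],[0.014,0,0]], dr=[[0,0,0],[0,0,0],[0,0,0],[0,0,0],[0,0,0],[0,0,0],[0,0,0],[0,0,0]])

```text
time: 5.7
tool_pos: [0.5456, 0.0941, 0.062]
tool_rot: [3.14, 0.004, 1.409]
contact_force: [-6.9, -10.9, 21.0]
opening: 0.0004
grip_force: 10.1
```

>>> arm_command(fingers=[1,1,1,1,1], travel=[[0.001,0,0],[0.002,0,0],[0.003,0,0],[0.003,0,0],[0.003,0,0]], dr=[[0,0,0],[0,0,0],[0,0,0],[0,0,0],[0,0,0]])

```text
time: 6.12
tool_pos: [0.5456, 0.0942, 0.062]
tool_rot: [3.141, 0.008, 1.409]
contact_force: [-8.3, -23.6, 22.4]
opening: 0.0006
grip_force: 15.2
```

Run:
```python
from cell import *
from h import *
s=observe();print(s["tool_pos"],s["contact_force"])
for n in("top","wrist"):
    c=read_camera(n); cv2.imwrite(f"pics/{n}2.png",c["color"]); W=world(c);Z=W[...,2]
    m=(Z>.09)&(Z<.101)&(abs(W[...,1]-.16)<.07)&(abs(W[...,0]-.55)<.07)
    k=cv2.connectedComponentsWithStats(m.astype(np.uint8)); i=1+k[2][1:,4].argmax()
    P=W[k[1]==i]; print(n,k[2][i],cv2.minAreaRect(P[:,:2].astype(np.float32)))
```

```text
[0.54559075 0.09417449 0.0619696 ] [ -8.34049125 -23.64001556  22.3730155 ]
top [176 262  22  14 217] ((0.5412036180496216, 0.18531639873981476), (0.028561225160956383, 0.04964815452694893), 0.5529116988182068)
wrist [  170     0   304   312 75916] ((0.5561678409576416, 0.1555732637643814), (0.10470760613679886, 0.09651127457618713), 80.78983306884766)
```

View pics/wrist2.png

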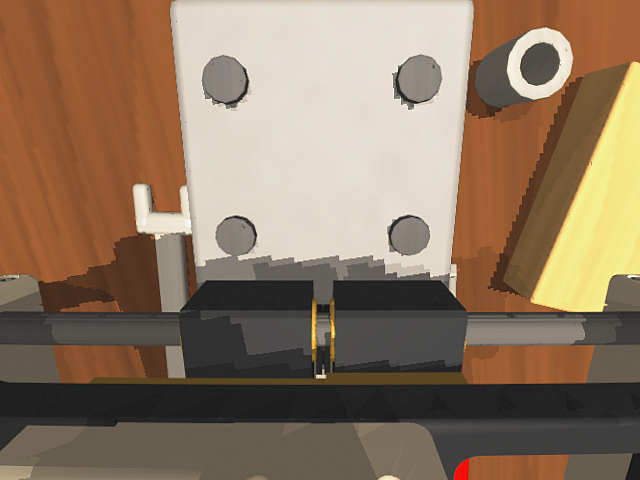

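The wrist view shows the fingers against the head's rear face, with the carriage advanced about 109 mm. It didn't move when the push doubled, so it's home. I'll lift straight up.

>>> arm_command(fingers=[1,1,1,1,1,1,1,1], travel=[[-0.001,0,-0.003],[-0.001,0,-0.007],[-0.001,0,-0.012],[-0.001,0,-0.02],[-0.003,0,-0.03],[-0.005,0,-0.05],[-0.005,0,-0.08],[-0.005,0,-0.11]], dr=[[0,0,0],[0,0,0],[0,0,0],[0,0,0],[0,0,0],[0,0,0],[0,0,0],[0,0,0]])

```text
time: 6.88
tool_pos: [0.5444, 0.0941, 0.17]
tool_rot: [-3.139, 0.0, 1.407]
contact_force: [0.4, 0.4, -0.3]
opening: 0.0004
grip_force: 0.0
```

>>> arm_command(fingers=[1,1,1,1], travel=[[-0.03,0,-0.02],[-0.06,0,-0.02],[-0.06,0,-0.02],[-0.06,0,-0.02]], dr=[[0,0,0],[0,0,0],[0,0,0],[0,0,0]])

```text
time: 7.22
tool_pos: [0.5352, 0.0341, 0.1899]
tool_rot: [3.141, -0.0, 1.405]
contact_force: [0.6, 0.5, 0.2]
opening: 0.0005
grip_force: 0.0
```

Run:
```python
from cell import *
from h import *
s=observe();print(s["tool_pos"],s["contact_force"])
c=read_camera("wrist"); cv2.imwrite("pics/wrist3.png",c["color"]); W=world(c);Z=W[...,2]
def f(m):
    k=cv2.connectedComponentsWithStats(m.astype(np.uint8)); i=1+k[2][1:,4].argmax()
    P=W[k[1]==i]; print(k[2][i],cv2.minAreaRect(P[:,:2].astype(np.float32)),np.median(P[:,2]))
f((Z>.09)&(Z<.101)&(abs(W[...,1]-.155)<.07)&(abs(W[...,0]-.555)<.07))
f((Z>.058)&(Z<.08)&(np.hypot(W[...,1]-.08,W[...,0]-.544)<.03))
```

```text
[0.53523359 0.03408791 0.18991791] [0.59988546 0.4916622  0.24233476]
[  246     0   153   143 19963] ((0.5548898577690125, 0.14813332259655), (0.0864000990986824, 0.0964689701795578), 80.52021026611328) 0.09602586906452182
[ 296  146   55   60 3209] ((0.5438053011894226, 0.08052034676074982), (0.04521632194519043, 0.04198286682367325), 80.36846923828125) 0.06794278339683249
```

View pics/wrist3.png

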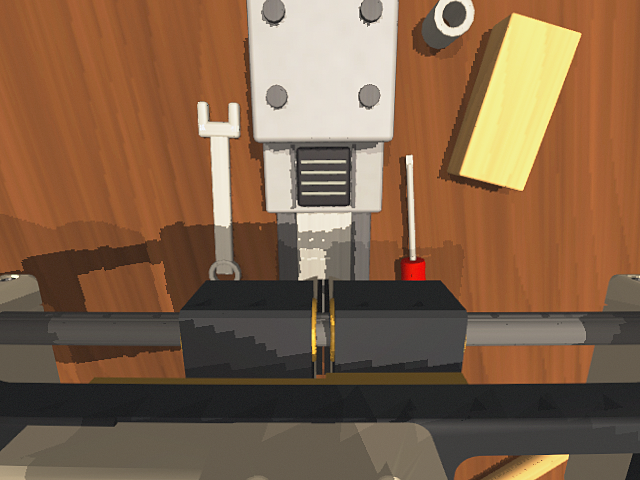

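The view shows the button at (323,177), up at 68 mm and about 110 mm from where it started. The wrench, screwdriver, socket and wood block look undisturbed, and the arm is clear.

```bash
python3 -c "
from cell import *
print(hand_in())"
```

```text
the job is handed in; nothing more can be done
None
```

The carriage is fully home against its end block and locked with the button up, the arm is clear and touching nothing, and the job is handed in (no verdict was returned).

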